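Fill the herb rail from the crowded hook and the ledge

ROBOT

A 6-joint arm with a two-finger parallel gripper is mounted at the origin on the work surface. World frame = base frame: x ahead of the robot, y to its left, z up, the work surface at z = 0. Lengths are in mm, angles in rad, forces in N, time in s.
With the tool pointing down it reaches from about 275 to 850 mm from the base axis. Payload 5.2 kg.
Tool frame: the origin (TCP) lies where the fingers leave the gripper's body, on its centre line; the fingertips stand arm.tip_reach ahead of it and the grasp point (between the pads) lies 54 mm ahead of it (arm.tip_reach is the distance from the TCP to the fingertips, in mm); z points along the fingers, y is the direction in which the jaws open and shut (so a half turn about z gives the same grasp; the last joint's range is limited). The gripper opens to 85 mm and grips with 20 to 120 N. Pads are 22 mm wide; open, the fingers measure 114 mm over their backs; the gripper's body (76 mm by 85 mm) begins 54 mm behind the grasp point. The pads swing forward as they close: fully open they stand 13 mm farther back than shut.
Start: joints at [1.014, 0.259, 1.535, -0, 1.348, -0.203], TCP at [190.535, 515.948, 303.91] pointing down, gripper open.
Joint ranges: [-3.14, 3.14], [-0.91, 2.08], [0.19, 2.58], [-1.22, 4.36], [0.22, 2.71], [-3.12, 3.12]. Speed limits (rad/s): [2.57, 2.57, 3.14, 3.14, 3.14, 3.14].

INTERFACE

Orientations are given as a unit quaternion [x, y, z, w].
In Python, from rig import arm gives the robot as it stands.
- The arm moves only by the shell command python3 -m pendant 'ROWS' [FORCE]. ROWS is JSON, one flat list of numbers, 7 for each row, row after row: the turn, a rotation vector about the world's x, y, z in degrees, then the shift along the world's x, y, z in mm, then the finger opening in mm, from 0 to 85.4. A call has exactly 10 rows; each row shifts and turns the commanded pose from where the row before left it; what a row does not reach is not made up. A row lasts 1/8 s, in which the tool goes at most 62.5 mm and 10.7 degrees, less where a joint would pass 70% of its speed; a pose out of reach is approached as far as the arm can. A call is refused whole if a number of a shift passes 62.5 or a number of a turn 10.7, either way. A call with a gripper value outside its range is refused whole. The fingers move at their own pace and stop on an object; FORCE is the grip in N (left out, the last holds). Time passes only in rows, so rows that do not move let the fingers close, or fill a call up. It gives the time, the measured TCP pose, the force and the opening at its end, in the units of the state.
- arm.get_obs(): the state, without advancing time (a new reading comes with each control period).
- arm.snapshot(name): name is "side" or "top" or "wrist"; returns the picture (384x512x3 uint8, blue, green, red); there is no depth.
- arm.get_calibration(name): a dict with "K" (3x3 intrinsics, pixels), "R" (3x3) and "t" (3): a world point X has camera coordinates R X + t; the wrist camera has in their place "T_tool_cam" (4x4, takes a point from camera to tool coordinates, whose origin is the TCP and whose axes are the flange's). Camera axes: x right, y down, z forward; pixel columns grow to the right and rows downward; lengths in mm; the calibration is good to about 2 mm. A picture is of the moment at which its call begins: read the wrist's pose just before it. get_calibration takes no time and is no camera call.
- arm.hand_in(): hands the job in, once; it reports no verdict.
The state is a dict: "time": time; "q": joint angles; "joint_vel": joint speeds; "tau": joint torques, N m; "position": TCP position; "tcp_rot": TCP orientation; "wrist_force": force on the tool from outside, world axes, zero at the start; "torque": the same for the moment, N m; "opening": finger opening in mm.
Only numpy, scipy, OpenCV 4.12 (cv2) and the standard library are available. Lean on these libraries where they do the work, as an engineer would, in place of code of your own. Each camera call takes 0.05 s, during which the arm holds its last target. There are 200 camera calls.

TASK

Fill the little herb rail: the slotted label at the back of the crowded hook and every small hanging pot on the ledge must end up hanging freely on the rail by their open C's, slid on sideways through the gap. To get at the label, first move the round tags in front of it to the spare hook, hung by their eyes, and leave them there. Do not disturb the trowel, the tamper or the glass dome.

Things in the scene. Friction and masses are not known exactly. Their poses are not given: they have to be found in the camera images.
- tag1_grip (a point): Tab centre of a round tag (may be absent): upright aluminium plate 8 mm thick, 123 mm tall: disc 48 mm wide at the bottom, closed eye, tab on top. Tab 20 mm wide (x), 8 mm thick (y), from 14 mm above to 24 mm below this point: pinch from above across x. z up, y normal to the plate. Eye's hanging point 35.4 mm below, lowest edge 109 mm below.
- tag1_eye (a point): Hanging point of the same tag's closed eye: the hook wire's axis lies here when it hangs. Opening 24 mm wide (x), from 23.6 mm below to 4.4 mm above this point (inverted-V top); goes on and off the wire only along it, over the tip.
- tag2_grip (a point): Tab centre of a round tag (may be absent): upright aluminium plate 8 mm thick, 123 mm tall: disc 48 mm wide at the bottom, closed eye, tab on top. Tab 20 mm wide (x), 8 mm thick (y), from 14 mm above to 24 mm below this point: pinch from above across x. z up, y normal to the plate. Eye's hanging point 35.4 mm below, lowest edge 109 mm below.
- tag2_eye (a point): Hanging point of the same tag's closed eye: the hook wire's axis lies here when it hangs. Opening 24 mm wide (x), from 23.6 mm below to 4.4 mm above this point (inverted-V top); goes on and off the wire only along it, over the tip.
- tag3_grip (a point): Tab centre of a round tag (may be absent): upright aluminium plate 8 mm thick, 123 mm tall: disc 48 mm wide at the bottom, closed eye, tab on top. Tab 20 mm wide (x), 8 mm thick (y), from 14 mm above to 24 mm below this point: pinch from above across x. z up, y normal to the plate. Eye's hanging point 35.4 mm below, lowest edge 109 mm below.
- tag3_eye (a point): Hanging point of the same tag's closed eye: the hook wire's axis lies here when it hangs. Opening 24 mm wide (x), from 23.6 mm below to 4.4 mm above this point (inverted-V top); goes on and off the wire only along it, over the tip.
- label_grip (a point): Tab centre of the slotted label, rearmost on the crowded hook: aluminium plate 8 mm thick, 162 mm tall: rectangle 52 x 44 mm at the bottom, C open on one side, closed eye, tab on top. Tab 20 mm wide (x), 8 mm thick (y), from 14 mm above to 24 mm below this point: pinch from above across x. z up, y normal to the plate. Eye point 35.4 mm, C point 71.5 mm, bottom edge 148 mm below.
- label_eye (a point): Hanging point of the label's closed eye: the hook wire's axis lies here when it hangs. Opening 24 mm wide (x), from 23.6 mm below to 4.4 mm above this point (inverted-V top); goes on and off the wire only along it, over the tip.
- label_slot (a point): Hanging point of the label's C: the rail's axis lies here when it hangs, under an inverted-V top. The C opens to +x: gap 22 mm high, from 24.5 to 2.5 mm below this point, 20 mm out; back 14 mm out on -x; lower lip 8 mm high. Slide it on level with the rail 13.5 mm below this point until under it, then lower 13.5 mm. To come off it must rise 8 mm.
- pot1_grip (a point): Tab centre of a small hanging pot (may be absent): empty terracotta pot 50 mm wide, 48 mm high, stands on the ledge; rigid aluminium hanger above (straps, C open to +x, tab), 156 mm tall in all, 120 g. Tab 20 mm wide (x), 8 mm thick (y), from 15 mm above to 24 mm below this point: pinch from above across x. z up, y normal to the plate. Underside 140.6 mm, C point 36.1 mm below.
- pot1_slot (a point): Hanging point of the same pot's C: the rail's axis lies here when it hangs, under an inverted-V top. The C opens to +x: gap 22 mm high, from 24.5 to 2.5 mm below this point, 20 mm out; back 14 mm out on -x; lower lip 8 mm high. Slide it on level with the rail 13.5 mm below this point until under it, then lower 13.5 mm. To come off it must rise 8 mm.
- pot2_grip (a point): Tab centre of a small hanging pot (may be absent): empty terracotta pot 50 mm wide, 48 mm high, stands on the ledge; rigid aluminium hanger above (straps, C open to +x, tab), 156 mm tall in all, 120 g. Tab 20 mm wide (x), 8 mm thick (y), from 15 mm above to 24 mm below this point: pinch from above across x. z up, y normal to the plate. Underside 140.6 mm, C point 36.1 mm below.
- pot2_slot (a point): Hanging point of the same pot's C: the rail's axis lies here when it hangs, under an inverted-V top. The C opens to +x: gap 22 mm high, from 24.5 to 2.5 mm below this point, 20 mm out; back 14 mm out on -x; lower lip 8 mm high. Slide it on level with the rail 13.5 mm below this point until under it, then lower 13.5 mm. To come off it must rise 8 mm.
- pot3_grip (a point): Tab centre of a small hanging pot (may be absent): empty terracotta pot 50 mm wide, 48 mm high, stands on the ledge; rigid aluminium hanger above (straps, C open to +x, tab), 156 mm tall in all, 120 g. Tab 20 mm wide (x), 8 mm thick (y), from 15 mm above to 24 mm below this point: pinch from above across x. z up, y normal to the plate. Underside 140.6 mm, C point 36.1 mm below.
- pot3_slot (a point): Hanging point of the same pot's C: the rail's axis lies here when it hangs, under an inverted-V top. The C opens to +x: gap 22 mm high, from 24.5 to 2.5 mm below this point, 20 mm out; back 14 mm out on -x; lower lip 8 mm high. Slide it on level with the rail 13.5 mm below this point until under it, then lower 13.5 mm. To come off it must rise 8 mm.
- full_hook_root (a point): Root of the crowded hook's wire, 150 mm above the ledge, on a fixed wooden post (158 mm tall, 90 mm foot). Wire 8 mm thick, level along -x for 150 mm, then turns up 8 mm in the last 8 mm: raise things 14 mm to pass the tip. The label hangs about 28 mm out, the round tags in front of it 62 mm out and beyond, 34 mm apart.
- spare_hook_root (a point): Root of the empty spare hook's wire, 150 mm above the ledge, on a fixed wooden post (158 mm tall, 90 mm foot). Wire 8 mm thick, level along -x for 150 mm, then turns up 8 mm in the last 8 mm: raise things 14 mm to pass the tip. 
- rail_mid (a point): Middle of the rail's axis: fixed level steel bar 10 mm thick along y, 170 mm above the ledge, between two wooden posts (18 mm thick, 180 mm tall, on 90 x 50 mm feet) centred 150 mm either way along y. x across (-x is the robot's side), z up.
- trowel: Green plastic trowel lying flat, 240 mm long, at the left; a bystander. Origin on its underside near the middle.
- tamper: Hardwood tamper, 54 mm wide, 105 mm tall, standing beyond the rail and hooks; a bystander. Origin under its centre.
- dome: Glass dome, 120 mm wide, 136 mm tall, standing beyond the rail; a bystander. Origin under its centre.
Mind the look-alikes: they are no part of the job. Leave any turquoise or yellow look-alike of the part that bears full_hook_root alone.

How it is judged (in metres and radians):
On the way:
1. all the round tags hang on the spare hook while the label still hangs on the crowded hook (y of tag1_eye in the frame of spare_hook_root between -0.008 and 0.008 m and z of tag1_eye in the frame of spare_hook_root between -0.006 and 0.006 m and x of tag1_eye in the frame of spare_hook_root between -0.152 and -0.008 m and y of tag2_eye in the frame of spare_hook_root between -0.008 and 0.008 m and z of tag2_eye in the frame of spare_hook_root between -0.006 and 0.006 m and x of tag2_eye in the frame of spare_hook_root between -0.152 and -0.008 m and y of tag3_eye in the frame of spare_hook_root between -0.008 and 0.008 m and z of tag3_eye in the frame of spare_hook_root between -0.006 and 0.006 m and x of tag3_eye in the frame of spare_hook_root between -0.152 and -0.008 m and y of label_eye in the frame of full_hook_root between -0.008 and 0.008 m and z of label_eye in the frame of full_hook_root between -0.006 and 0.006 m and x of label_eye in the frame of full_hook_root between -0.152 and -0.008 m), for 0.2 s.
At the end, for the whole second after the job is handed in: Label and every pot hang on the rail by their C's (hanging point within 8 mm across, 6 mm in height of the rail's axis, between the posts, tilt under 0.35 rad); every round tag hangs on the spare hook's wire (within 8 mm across, 6 mm in height, 8 to 152 mm from the root) (x of pot1_slot in the frame of rail_mid between -0.008 and 0.008 m and z of pot1_slot in the frame of rail_mid between -0.006 and 0.006 m and y of pot1_slot in the frame of rail_mid between -0.141 and 0.141 m and angle between each of pot1_slot, pot2_slot, pot3_slot, label_slot's own z axis and vertical below 0.35 rad and x of pot2_slot in the frame of rail_mid between -0.008 and 0.008 m and z of pot2_slot in the frame of rail_mid between -0.006 and 0.006 m and y of pot2_slot in the frame of rail_mid between -0.141 and 0.141 m and x of pot3_slot in the frame of rail_mid between -0.008 and 0.008 m and z of pot3_slot in the frame of rail_mid between -0.006 and 0.006 m and y of pot3_slot in the frame of rail_mid between -0.141 and 0.141 m and x of label_slot in the frame of rail_mid between -0.008 and 0.008 m and z of label_slot in the frame of rail_mid between -0.006 and 0.006 m and y of label_slot in the frame of rail_mid between -0.141 and 0.141 m and y of tag1_eye in the frame of spare_hook_root between -0.008 and 0.008 m and z of tag1_eye in the frame of spare_hook_root between -0.006 and 0.006 m and x of tag1_eye in the frame of spare_hook_root between -0.152 and -0.008 m and y of tag2_eye in the frame of spare_hook_root between -0.008 and 0.008 m and z of tag2_eye in the frame of spare_hook_root between -0.006 and 0.006 m and x of tag2_eye in the frame of spare_hook_root between -0.152 and -0.008 m and y of tag3_eye in the frame of spare_hook_root between -0.008 and 0.008 m and z of tag3_eye in the frame of spare_hook_root between -0.006 and 0.006 m and x of tag3_eye in the frame of spare_hook_root between -0.152 and -0.008 m); the robot touches nothing.
It fails at once if the trowel is moved more than 25 mm (distance of trowel from where it was at the start of the episode above 0.025 m).
It fails at once if the tamper is moved more than 25 mm (distance of tamper from where it was at the start of the episode above 0.025 m).
It fails at once if the dome is moved more than 25 mm (distance of dome from where it was at the start of the episode above 0.025 m).
Of tag1, tag2, tag3 only 2 to 3 are there at a start; the rules pass over those that are not, and their reading is None.
Of pot1, pot2, pot3 only 2 to 3 are there at a start; the rules pass over those that are not, and their reading is None.
At some moment in a run one of pot1, pot2, pot3 may be knocked a few centimetres aside while the robot is not near it.
It also fails if it takes over 210 s, if anything falls off the work surface, if the arm or the gripper's body presses on something with over 40 N, if the wrist force passes 120 N, or if a joint passes its speed limit or range.

## Working session

There is one attempt and no reset: what is moved stays moved. The work goes in short steps, Python scripts to look and compute and a shell command to move; the robot and the scene stay as the last step left them, time stands still between calls to the robot, and variables do not carry over. Pictures are saved under pics/ and viewed, about 12 in all and at most 16, crops included, and the job is handed in when it is done.

```bash
mkdir -p pics; ls
python3 - <<'E'
from rig import arm
import cv2,numpy as np
o=arm.get_obs();print(o,arm.tip_reach)
for n in("side","top","wrist"):
    c=arm.get_calibration(n);print(n,{k:np.round(v,3).tolist() for k,v in c.items()})
    cv2.imwrite(f"pics/{n}0.png",arm.snapshot(n))
a=cv2.imread("pics/side0.png");b=cv2.imread("pics/top0.png")
E
```

```text
pics
{'time': 0.0, 'q': array([ 1.01424464e+00,  2.59320201e-01,  1.53611025e+00, -1.05083666e-05,
        1.34801765e+00, -2.02787542e-01]), 'joint_vel': array([-4.60737865e-05, -6.71732188e-04, -6.09188701e-04,  1.13962501e-04,
       -6.43930976e-04, -1.35649598e-03]), 'tau': array([-1.92851221e-03, -4.46030688e+01, -2.90567815e+01, -3.93863829e-04,
        1.18130169e-02,  1.75444001e-05]), 'position': array([190.28746677, 515.59078234, 303.07595424]), 'tcp_rot': array([ 1.75959932e-01,  9.84396892e-01, -8.63556779e-04, -3.39068711e-04]), 'wrist_force': array([ 0.23866692, -0.57808941, -0.66655574]), 'torque': array([ 0.04409312, -0.00445105,  0.00309041]), 'opening': 85.27973932745334} 72.6
side {'K': [[422.872, 0.0, 257.86], [0.0, 422.872, 194.19], [0.0, 0.0, 1.0]], 'R': [[0.69, -0.724, 0.016], [-0.494, -0.487, -0.72], [0.529, 0.489, -0.694]], 't': [-286.617, 441.955, 1149.725]}
top {'K': [[419.31, 0.0, 252.703], [0.0, 419.31, 193.848], [0.0, 0.0, 1.0]], 'R': [[-0.007, -1.0, -0.012], [-0.992, 0.009, -0.122], [0.122, 0.011, -0.992]], 't': [135.122, 541.547, 1402.226]}
wrist {'K': [[338.942, 0.0, 255.609], [0.0, 338.942, 188.006], [0.0, 0.0, 1.0]], 'T_tool_cam': [[-0.001, -0.955, -0.297, 75.683], [1.0, -0.0, -0.001, -0.275], [0.001, -0.297, 0.955, -69.962], [0.0, 0.0, 0.0, 1.0]]}
```

View pics/side0.png

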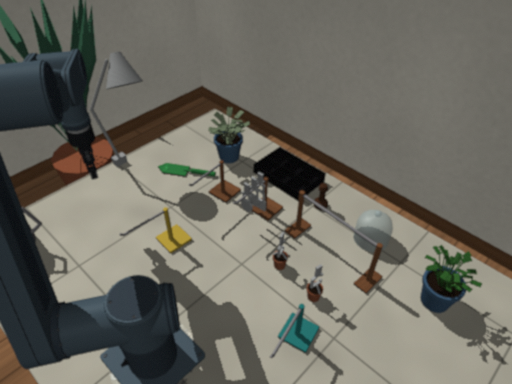

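View pics/top0.png

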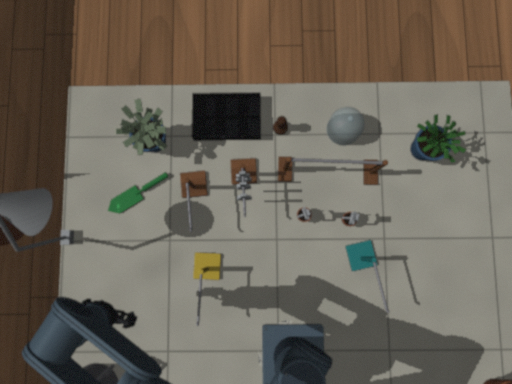

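```bash
cat > h.py <<'E'
from rig import arm
import cv2,numpy as np
from scipy.spatial.transform import Rotation as Ro
def cam(n,o=None):
    c=arm.get_calibration(n)
    if n!="wrist": return c["K"],c["R"],c["t"]
    o=o or arm.get_obs(); T=np.eye(4);T[:3,:3]=Ro.from_quat(o["tcp_rot"]).as_matrix();T[:3,3]=o["position"]
    W=np.linalg.inv(T@c["T_tool_cam"]); return c["K"],W[:3,:3],W[:3,3]
def ray(C,uv):
    K,R,t=C; d=R.T@np.linalg.inv(K)@np.array([*uv,1.]); return -R.T@t,d/np.linalg.norm(d)
def onz(C,uv,z): c,d=ray(C,uv); return c+d*(z-c[2])/d[2]
def tri(rays):
    A=sum(np.eye(3)-np.outer(d,d) for c,d in rays);b=sum((np.eye(3)-np.outer(d,d))@c for c,d in rays)
    return np.linalg.solve(A,b)
def proj(C,X): K,R,t=C;p=K@(R@np.array(X,float)+t);return p[:2]/p[2]
E
python3 - <<'E'
from h import *
t=cv2.imread("pics/top0.png")[145:240,175:395];s=cv2.imread("pics/side0.png")[160:310,200:390]
cv2.imwrite("pics/c1.png",np.vstack([cv2.resize(t,(790,None) if 0 else (790,341),interpolation=2)]))
cv2.imwrite("pics/c2.png",cv2.resize(s,(760,600),interpolation=2))
C=cam("top")
for n,uv,z in[("spare foot",(193,183),0),("spare roottop",(188,183),150),("crowd foot",(243,170),0),("railL top",(286,160),180),("railR top",(385,163),180),("pot1",(305,214),150),("pot2",(350,218),150)]:print(n,onz(C,uv,z).round())
E
```

```text
spare foot [587. 341.   0.]
spare roottop [565. 334. 150.]
crowd foot [632. 165.   0.]
railL top [630.  25. 180.]
railR top [ 617. -281.  180.]
pot1 [463. -34. 150.]
pot2 [ 450. -173.  150.]
```

View pics/c1.png

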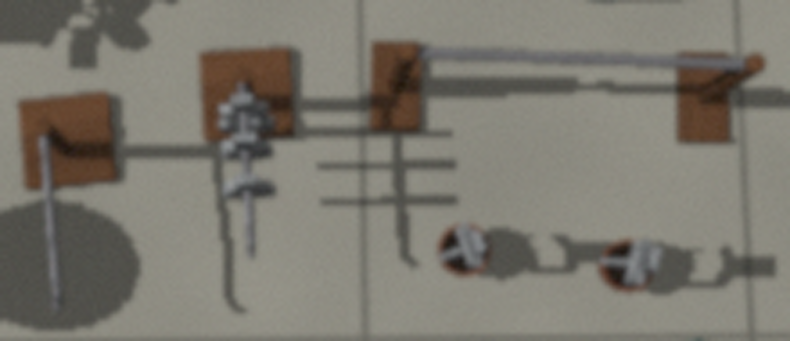

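View pics/c2.png

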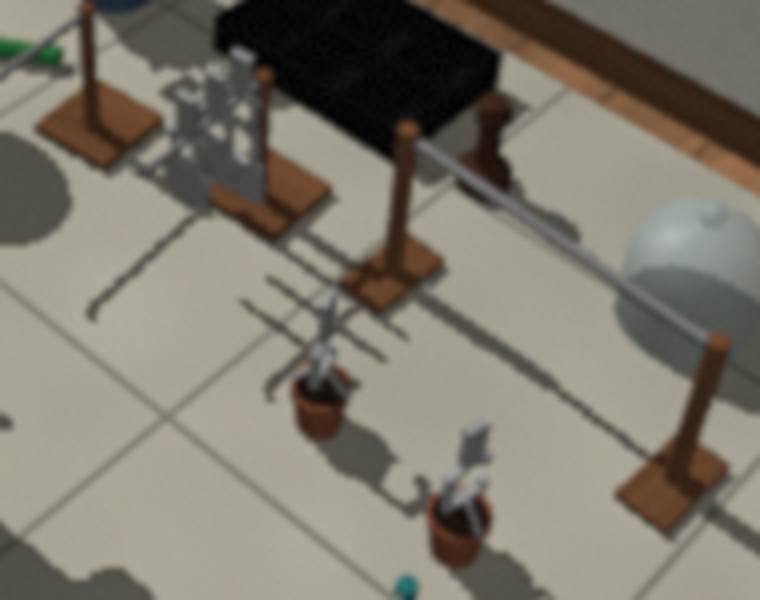

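```bash
python3 -m pendant '[0,0,10,30,-50,14, 85, 0,0,10,30,-50,14,85, 0,-10,0,30,-50,14,85, 0,-10,0,30,-50,14,85, 0,-10,0,30,-50,14,85, 0,0,0,30,-50,14,85, 0,0,0,30,-50,14,85, 0,0,0,0,0,0,85, 0,0,0,0,0,0,85, 0,0,0,0,0,0,85]'
python3 - <<'E'
from h import *
o=arm.get_obs();np.save("w1.npy",o,allow_pickle=True)
im=arm.snapshot("wrist");cv2.imwrite("pics/w1.png",im)
cv2.imwrite("pics/w1v.png",cv2.resize(cv2.rotate(im,1),(800,600),interpolation=2))
E
```

```text
time: 1.4
position: [398.3, 170.0, 400.5]
tcp_rot: [0.005, 0.966, 0.002, 0.258]
wrist_force: [0.9, 1.1, 0.4]
opening: 85.0
```

View pics/w1v.png

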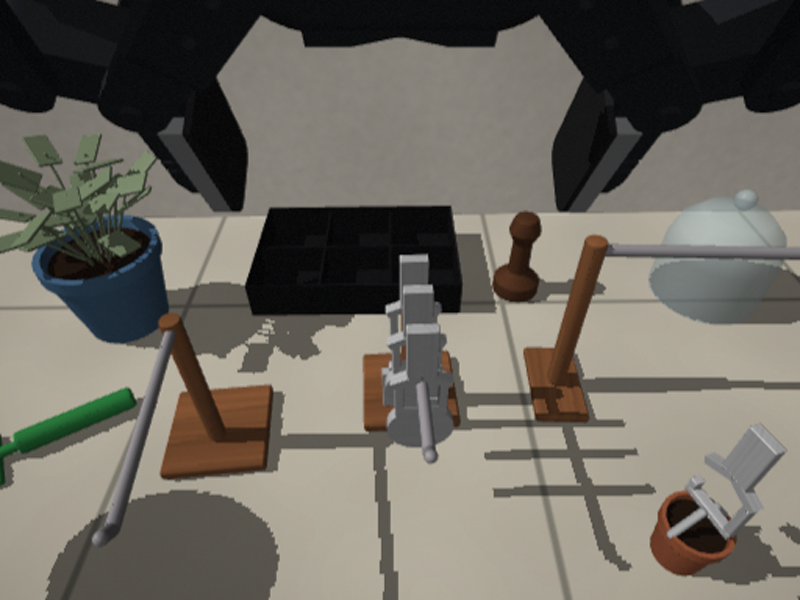

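Run:
```python
from h import *
o=np.load("w1.npy",allow_pickle=True).item();C=cam("wrist",o);T=cam("top")
v=lambda a,b:(511-a/1.5625,383-b/1.5625)
t=lambda a,b:(175+a/3.59,145+b/3.59)
for n,p,z in[("Ctip",(430,455),158),("tagA",(423,326),199.4),("tagB",(418,288),199.4),("label",(413,257),199.4),("Stip",(101,537),158),("Spost",(171,320),158),("Sroot",(168,340),150),("railL",(595,240),180),("tamper",(516,295),0)]:print(n,onz(C,v(*p),z).round(1))
for n,p,z in[("Ctip",(252,253),158),("tagA",(249,187),199),("tagB",(247,150),199),("lab",(244,90),199),("Cpost",(241,85),158),("Stip",(55,307),158),("Spost",(43,137),158),("railL",(421,51),170),("railR",(745,63),170),("pot1",(470,246),150),("pot2",(645,258),150)]:print("top",n,onz(T,t(*p),z).round(1))
print("tri",tri([ray(C,v(430,455)),ray(T,t(252,253))]).round(1),tri([ray(C,v(101,537)),ray(T,t(55,307))]).round(1))
```

```text
Ctip [458.9 152.9 158. ]
tagA [520.3 155.2 199.4]
tagB [554.8 157.  199.4]
label [587.3 159.2 199.4]
Stip [414.8 320.4 158. ]
Spost [570.3 332.8 158. ]
Sroot [558.2 333.6 150. ]
railL [631.4  16.6 180. ]
tamper [769.1  28.2   0. ]
top Ctip [459.8 153.1 158. ]
top tagA [512.6 154.2 199. ]
top tagB [544.1 155.7 199. ]
top lab [595.7 158.  199. ]
top Cpost [607.6 162.  158. ]
top Stip [414.6 323.5 158. ]
top Spost [563.  335.6 158. ]
top railL [633.9   4.6 170. ]
top railR [ 620.5 -276.1  170. ]
top pot1 [464.9 -36.4 150. ]
top pot2 [ 453.2 -187.9  150. ]
tri [459.9 153.  156.4] [415.5 323.2 154.5]
```

```bash
python3 -m pendant '[0,10,0,30,-4,-25,60, 0,10,0,30,-4,-25,60, 0,10,0,30,-4,-25,60, 0,0,3.6,31.5,-3,-25,60, 0,0,0,0,0,0,60, 0,0,0,0,0,0,60, 0,0,0,0,0,0,60, 0,0,0,0,0,0,60, 0,0,0,0,0,0,60, 0,0,0,0,0,0,60]'
python3 - <<'E'
from h import *
im=arm.snapshot("wrist");o=arm.get_obs();cv2.imwrite("pics/w2.png",cv2.resize(cv2.rotate(im,1),(640,480),interpolation=2));print(o["position"],o["tcp_rot"]);C=cam("wrist",o)
for x in((520.5,155.3,199.4),(554.8,157,199.4),(587.3,159.2,199.4),(459.5,153,158)):print((1.25*(511-proj(C,x)[0])).round(),(1.25*(383-proj(C,x)[1])).round())
E
```

```text
time: 2.7
position: [520.5, 153.6, 301.7]
tcp_rot: [-0.024, 1.0, 0.0, 0.0]
wrist_force: [-0.5, -0.0, -0.4]
opening: 60.2
[520.61221746 153.51318321 301.52279557] [-2.44055704e-02  9.99702109e-01  7.80874001e-06  2.48790517e-04]
314.0 195.0
314.0 127.0
313.0 69.0
313.0 344.0
```

View pics/w2.png

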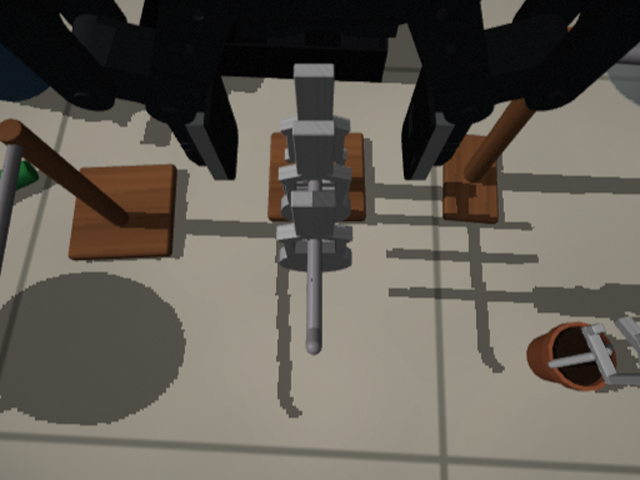

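```bash
python3 -m pendant '[0,0,0,0,1,-20,60, 0,0,0,-1,0.5,-20,60, 0,0,0,0,0,-20,60, 0,0,0,0,0,0,60, 0,0,0,0,0,0,10, 0,0,0,0,0,0,10, 0,0,0,0,0,0,10, 0,0,0,0,0,0,10,0,0,0,0,0,0,10,0,0,0,0,0,0,10]' 60
python3 -m pendant '[0,0,0,0,0,5,10, 0,0,0,0,0,5,10, 0,0,0,0,0,4,10, 0,0,0,0,0,0,10, 0,0,0,0,0,0,10, 0,0,0,0,0,0,10, 0,0,0,-8,-0.4,0,10, 0,0,0,-8,-0.4,0,10, 0,0,0,-8,-0.4,0,10, 0,0,0,-8,-0.4,0,10]'
```

```text
time: 4.0
position: [520.2, 155.5, 242.4]
tcp_rot: [-0.025, 1.0, 0.0, 0.001]
wrist_force: [1.0, 2.3, 6.0]
opening: 18.9
time: 5.25
position: [486.9, 153.5, 255.3]
tcp_rot: [-0.025, 1.0, -0.0, 0.0]
wrist_force: [-0.4, -0.4, -0.7]
opening: 18.8
```

```bash
python3 -m pendant '[0,0,0,0,0,1,10, 0,0,0,-8,-0.4,0,10, 0,0,0,-8,-0.4,0,10, 0,0,0,-8,-0.4,0,10, 0,0,0,-8,-0.4,0,10, 0,0,0,-8,-0.4,0,10, 0,0,0,-8,-0.4,0,10, 0,0,0,-8,-0.4,0,10, 0,0,0,0,0,0,10,0,0,0,0,0,0,10]'
python3 - <<'E'
from h import *
im=arm.snapshot("wrist");o=arm.get_obs();cv2.imwrite("pics/w3.png",cv2.resize(cv2.rotate(im,1),(640,480),interpolation=2));print(o["position"],o["wrist_force"])
E
```

```text
time: 6.5
position: [431.9, 150.7, 256.4]
tcp_rot: [-0.024, 1.0, 0.0, 0.0]
wrist_force: [0.1, -0.2, -0.9]
opening: 18.7
[432.01547119 150.68172277 256.33748296] [ 0.35618257  0.92789673 -0.12929821]
```

View pics/w3.png

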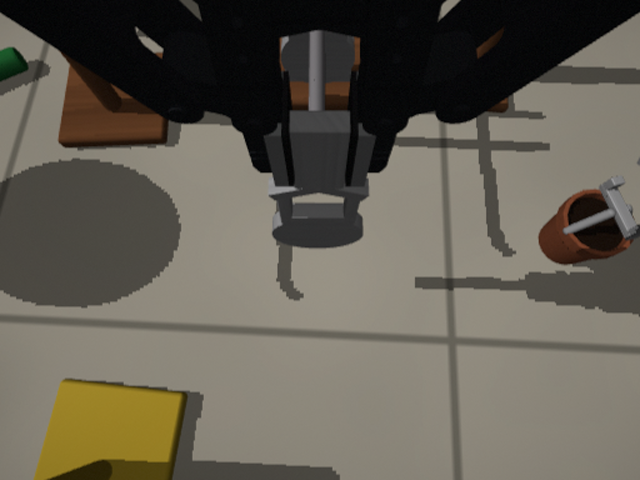

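```bash
python3 -m pendant '[0,0,0,-25,0,1,10, 0,0,0,-22,0,0,10, 0,0,1.4,0,34,0,10, 0,0,0,0,34,0,10, 0,0,0,0,34,0,10, 0,0,0,0,34,0,10, 0,0,0,0,33,0,10, 0,0,0,0,0,0,10, 0,0,0,0,0,0,10,0,0,0,0,0,0,10]'
python3 - <<'E'
from h import *
im=arm.snapshot("wrist");o=arm.get_obs();cv2.imwrite("pics/w4.png",cv2.resize(cv2.rotate(im,1),(640,480),interpolation=2));print(o["position"],o["wrist_force"])
s=arm.snapshot("side");t=arm.snapshot("top");cv2.imwrite("pics/t4.png",t);cv2.imwrite("pics/s4.png",s)
a=cv2.resize(s[120:270,100:250],(600,600),interpolation=2)
cv2.imwrite("pics/s4c.png",a)
E
```

```text
time: 7.8
position: [384.8, 318.9, 257.2]
tcp_rot: [-0.036, 0.999, -0.0, -0.0]
wrist_force: [-0.5, -1.0, -0.2]
opening: 18.6
[384.81715879 318.88743968 257.25826122] [ 0.63673919  0.01621548 -1.46954286]
```

View pics/w4.png

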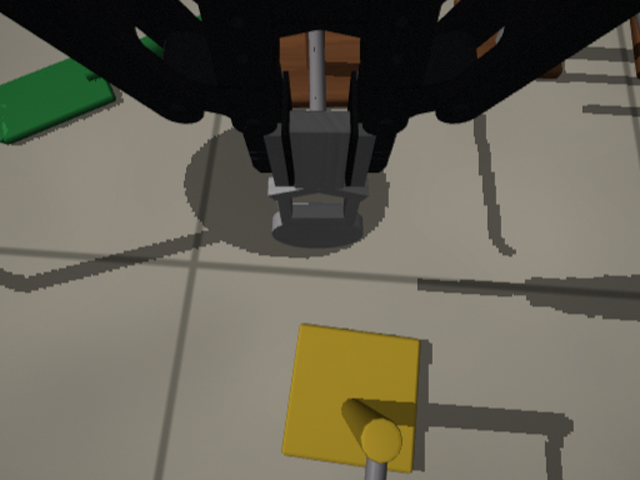

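```bash
python3 -m pendant '[0,0,0,8,0.6,0,10, 0,0,0,8,0.6,0,10, 0,0,0,8,0.6,0,10, 0,0,0,8,0.6,0,10, 0,0,0,8,0.6,0,10, 0,0,0,8,0.6,0,10, 0,0,0,8,0.6,0,10, 0,0,0,0,0,0,10, 0,0,0,0,0,0,10,0,0,0,0,0,0,10]' | tee o; grep -q 'time' o && python3 -m pendant '[0,0,0,8,0.6,0,10, 0,0,0,8,0.6,0,10, 0,0,0,8,0.6,0,10, 0,0,0,8,0.6,0,10, 0,0,0,8,0.6,0,10, 0,0,0,10,0.8,0,10, 0,0,0,10,0.8,0,10, 0,0,0,10,0.8,0,10, 0,0,0,6,0.4,0,10,0,0,0,0,0,0,10]'
python3 - <<'E'
from h import *
s=arm.snapshot("side");cv2.imwrite("pics/s5.png",s)
a=cv2.resize(s[150:220,160:270],(770,490),interpolation=2)
cv2.imwrite("pics/s5c.png",a)
E
```

```text
time: 9.2
position: [440.4, 323.9, 257.2]
tcp_rot: [-0.037, 0.999, -0.0, -0.0]
wrist_force: [-0.3, 0.4, -0.7]
opening: 18.8
time: 10.45
position: [517.1, 329.6, 257.1]
tcp_rot: [-0.037, 0.999, -0.0, -0.0]
wrist_force: [-0.6, -0.7, -0.8]
opening: 18.6
```

View pics/s5c.png

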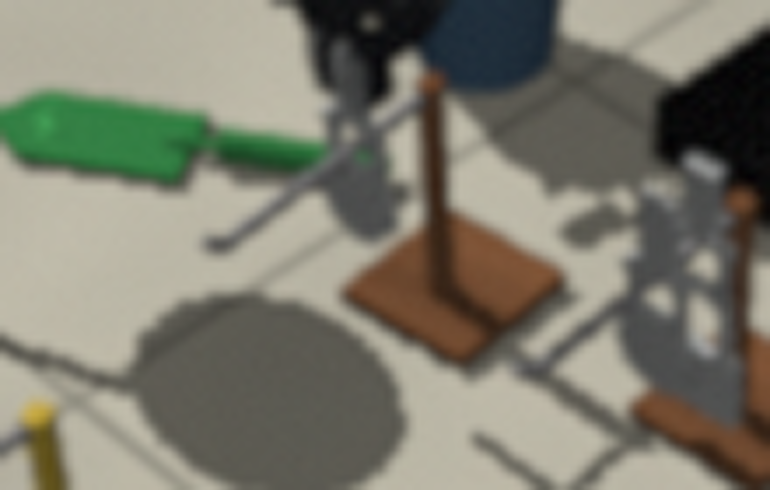

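```bash
python3 -m pendant '[0,0,0,0,0,-5,10, 0,0,0,0,0,-5,10, 0,0,0,0,0,-4,10, 0,0,0,0,0,0,10, 0,0,0,0,0,0,10, 0,0,0,0,0,0,50, 0,0,0,0,0,0,50, 0,0,0,0,0,0,50, 0,0,0,0,0,0,50,0,0,0,0,0,0,50]'; python3 -m pendant '[0,0,0,0,0,20,60, 0,0,0,0,0,20,60, 0,0,0,0,0,20,60, 0,0,-1.4,7,-40,0,60, 0,0,0,7,-40,0,60, 0,0,0,7,-40,0,60, 0,0,0,7,-40,0,60, 0,0,0,6,-13,0,60, 0,0,0,0,0,0,60,0,0,0,0,0,0,60]'
```

```text
time: 11.75
position: [516.7, 329.7, 243.2]
tcp_rot: [-0.037, 0.999, 0.0, 0.0]
wrist_force: [0.7, 0.3, 0.3]
opening: 50.3
time: 13.0
position: [550.5, 157.8, 303.2]
tcp_rot: [-0.025, 1.0, 0.0, -0.0]
wrist_force: [-0.5, 1.0, 0.7]
opening: 60.0
```

```bash
python3 -m pendant '[0,0,0,3,-0.5,-20,60, 0,0,0,0,0,-20,60, 0,0,0,0,0,-21,60, 0,0,0,0,0,0,60, 0,0,0,0,0,0,10, 0,0,0,0,0,0,10, 0,0,0,0,0,0,10, 0,0,0,0,0,0,10,0,0,0,0,0,0,10,0,0,0,0,0,0,10]' 60
python3 -m pendant '[0,0,0,0,0,5,10, 0,0,0,0,0,5,10, 0,0,0,0,0,5,10, 0,0,0,0,0,0,10, 0,0,0,0,0,0,10, 0,0,0,-8,-0.4,0,10, 0,0,0,-8,-0.4,0,10, 0,0,0,-8,-0.4,0,10, 0,0,0,-8,-0.4,0,10, 0,0,0,-8,-0.4,0,10]'
python3 -m pendant '[0,0,0,-8,-0.4,0,10, 0,0,0,-8,-0.4,0,10, 0,0,0,-8,-0.4,0,10, 0,0,0,-8,-0.4,0,10, 0,0,0,-8,-0.4,0,10, 0,0,0,-8,-0.4,0,10, 0,0,0,-8,-0.4,0,10, 0,0,0,-8,-0.4,0,10, 0,0,0,-8,-0.4,0,10,0,0,0,-8,-0.4,0,10]'
python3 - <<'E'
from h import *
s=arm.snapshot("side");cv2.imwrite("pics/s6.png",s)
a=cv2.resize(s[140:230,150:270],(800,600),interpolation=2)
cv2.imwrite("pics/s6c.png",a)
E
```

```text
time: 14.25
position: [554.2, 156.8, 243.6]
tcp_rot: [-0.024, 1.0, 0.001, 0.001]
wrist_force: [-0.6, 3.0, 6.0]
opening: 18.5
time: 15.5
position: [513.1, 154.2, 257.3]
tcp_rot: [-0.025, 1.0, -0.0, 0.0]
wrist_force: [0.4, -0.1, -0.3]
opening: 18.7
time: 16.75
position: [433.2, 150.1, 257.2]
tcp_rot: [-0.025, 1.0, -0.0, 0.0]
wrist_force: [-0.1, 0.4, -1.2]
opening: 18.5
```

View pics/s6c.png

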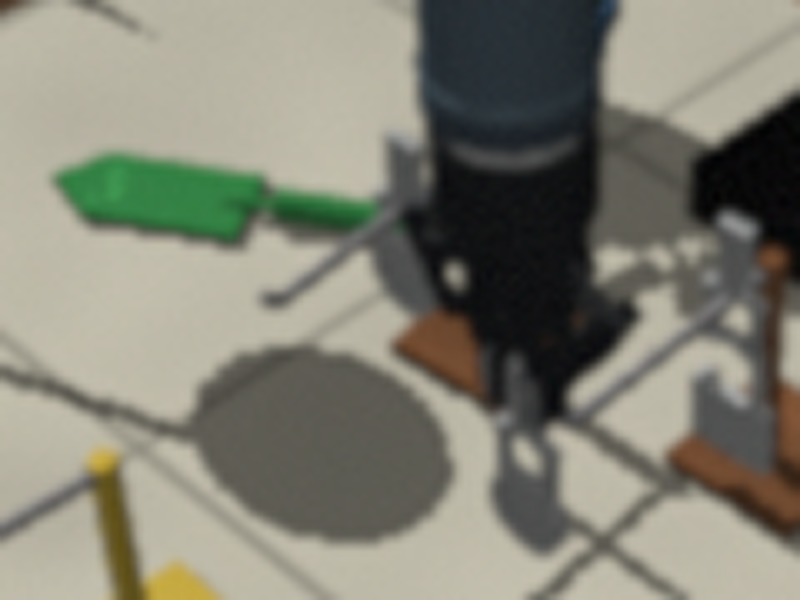

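```bash
python3 -m pendant '[0,0,0,-25,0,0,10, 0,0,0,-23,0,0,10, 0,0,1.4,0,34,0,10, 0,0,0,0,34,0,10, 0,0,0,0,34,0,10, 0,0,0,0,34,0,10, 0,0,0,0,33,0,10, 0,0,0,0,0,0,10, 0,0,0,0,0,0,10,0,0,0,0,0,0,10]'
python3 -m pendant '[0,0,0,8,0.6,0,10, 0,0,0,8,0.6,0,10, 0,0,0,8,0.6,0,10, 0,0,0,8,0.6,0,10, 0,0,0,8,0.6,0,10, 0,0,0,8,0.6,0,10, 0,0,0,8,0.6,0,10, 0,0,0,8,0.6,0,10, 0,0,0,8,0.6,0,10,0,0,0,8,0.6,0,10]'
python3 -m pendant '[0,0,0,7,0.5,0,10, 0,0,0,0,0,0,10, 0,0,0,0,0,-5,10, 0,0,0,0,0,-5,10, 0,0,0,0,0,-4,10, 0,0,0,0,0,0,10, 0,0,0,0,0,0,50, 0,0,0,0,0,0,50, 0,0,0,0,0,0,50,0,0,0,0,0,0,50]'
python3 -m pendant '[0,0,0,0,0,20,60, 0,0,0,0,0,20,60, 0,0,0,0,0,20,60, 0,0,-1.4,-16,-40,10,60, 0,0,0,-16,-40,10,60, 0,-10,0,-16,-40,10,60, 0,-10,0,-16,-40,10,60, 0,-10,0,-15,-13,10,60, 0,0,0,0,0,0,60,0,0,0,0,0,0,60]'
python3 - <<'E'
from h import *
o=arm.get_obs();np.save("w7.npy",o,allow_pickle=True);im=arm.snapshot("wrist");cv2.imwrite("pics/w7.png",im);cv2.imwrite("pics/w7v.png",cv2.resize(cv2.rotate(im,1),(800,600),interpolation=2))
E
```

```text
time: 18.05
position: [385.7, 318.4, 257.2]
tcp_rot: [-0.036, 0.999, -0.0, -0.0]
wrist_force: [0.4, 0.0, -0.4]
opening: 18.2
time: 19.3
position: [466.2, 325.2, 257.2]
tcp_rot: [-0.037, 0.999, -0.0, -0.0]
wrist_force: [-0.8, 0.4, 0.1]
opening: 18.8
time: 20.55
position: [472.7, 325.7, 243.1]
tcp_rot: [-0.037, 0.999, -0.0, -0.0]
wrist_force: [1.0, -0.3, -0.5]
opening: 50.2
time: 21.8
position: [394.4, 152.9, 354.1]
tcp_rot: [-0.024, 0.966, -0.006, 0.259]
wrist_force: [0.6, 0.3, 0.0]
opening: 60.0
```

View pics/w7v.png

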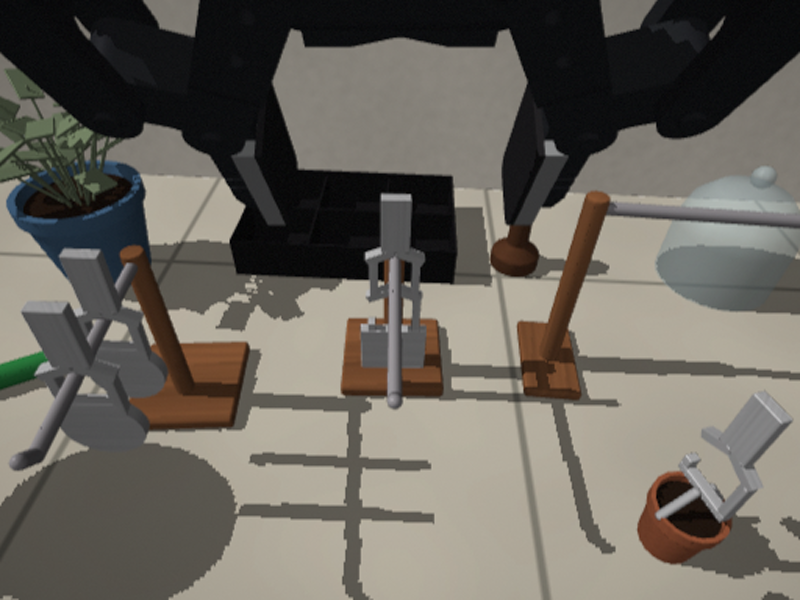

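```bash
python3 -m pendant '[0,10,0,32,1,-8,60, 0,10,0,32,1,-8,60, 0,10,0,32,1,-8,60, 0,0,0,32,1,-8,60, 0,0,0,32,1,-9,60, 0,0,0,32,1,-9,60, 0,0,0,0,0,0,60, 0,0,0,0,0,-20,60, 0,0,0,0,0,-20,60,0,0,0,0,0,-20,60]'
python3 -m pendant '[0,0,0,0,0,0,60, 0,0,0,0,0,0,10, 0,0,0,0,0,0,10, 0,0,0,0,0,0,10, 0,0,0,0,0,0,10, 0,0,0,0,0,0,10, 0,0,0,0,0,5,10, 0,0,0,0,0,5,10, 0,0,0,0,0,5,10,0,0,0,0,0,0,10]' 80
python3 -m pendant '[0,0,0,-8,-0.4,0,10, 0,0,0,-8,-0.4,0,10, 0,0,0,-8,-0.4,0,10, 0,0,0,-8,-0.4,0,10, 0,0,0,-8,-0.4,0,10, 0,0,0,-8,-0.4,0,10, 0,0,0,-8,-0.4,0,10, 0,0,0,-8,-0.4,0,10, 0,0,0,-8,-0.4,0,10,0,0,0,-8,-0.4,0,10]'
python3 -m pendant '[0,0,0,-8,-0.4,0,10, 0,0,0,-8,-0.4,0,10, 0,0,0,-8,-0.4,0,10, 0,0,0,-8,-0.4,0,10, 0,0,0,-8,-0.4,0,10, 0,0,0,-8,-0.4,0,10, 0,0,0,-8,-0.4,0,10, 0,0,0,-8,-0.4,0,10, 0,0,0,-8,-0.4,0,10,0,0,0,-8,-0.4,0,10]'
python3 - <<'E'
from h import *
o=arm.get_obs();print(o["position"],o["q"].round(2))
for n in("side","top","wrist"):cv2.imwrite(f"pics/{n}8.png",arm.snapshot(n))
E
```

```text
time: 23.1
position: [586.0, 159.2, 242.0]
tcp_rot: [-0.025, 1.0, 0.0, -0.001]
wrist_force: [-0.2, 1.0, -0.3]
opening: 60.1
time: 24.35
position: [585.9, 158.6, 258.7]
tcp_rot: [-0.024, 1.0, -0.0, 0.0]
wrist_force: [-0.3, -0.2, -1.1]
opening: 18.5
time: 25.6
position: [505.2, 154.7, 258.2]
tcp_rot: [-0.025, 1.0, -0.0, 0.0]
wrist_force: [-0.7, -0.4, -1.0]
opening: 18.1
time: 26.85
position: [425.2, 150.7, 258.2]
tcp_rot: [-0.024, 1.0, 0.0, 0.0]
wrist_force: [0.4, -0.0, 0.0]
opening: 18.3
[425.15470351 150.67434017 258.24281589] [ 0.09  0.12  1.83  0.    1.19 -1.53]
```

```bash
python3 -m pendant '[0,0,0,0,0,44,10, 0,0,0,0,0,44,10, 0,0,0,0,0,44,10, 0,0,-10,0,-48,0,10, 0,0,-10,0,-48,0,10, 0,0,-10,35,-48,0,10, 0,0,-10,35,-44,0,10, 0,0,-10,35,0,0,10, 0,0,-10,35,0,0,10,0,0,-10,0,0,0,10]'
python3 -m pendant '[0,0,-10,0,0,0,10, 0,0,-10,0,0,0,10, 0,0,-5.7,0,0,0,10, 0,0,0,0,0,0,10, 0,0,0,0,0,0,10, 0,0,0,0,0,-20,10, 0,0,0,0,0,-20,10, 0,0,0,0,0,-20,10, 0,0,0,0,0,-18,10,0,0,0,0,0,0,10]'
python3 - <<'E'
from h import *
import json
o=arm.get_obs();print(o["position"],o["tcp_rot"],o["q"].round(2));np.save("w9.npy",o,allow_pickle=True)
for n in("side","top","wrist"):cv2.imwrite(f"pics/{n}9.png",arm.snapshot(n))
w=cv2.imread("pics/wrist9.png");s=cv2.imread("pics/side9.png")[150:300,230:400]
cv2.imwrite("pics/v9.png",np.hstack([cv2.resize(w,(450,450*384//512)),cv2.resize(s,(340,337),interpolation=2)]))
E
```

```text
time: 28.25
position: [567.9, -38.0, 388.9]
tcp_rot: [0.556, 0.831, -0.0, -0.0]
wrist_force: [-0.9, -0.2, -1.2]
opening: 18.2
time: 29.5
position: [565.0, -37.2, 310.8]
tcp_rot: [0.724, 0.689, -0.001, -0.001]
wrist_force: [-0.2, -0.5, -1.0]
opening: 18.4
[565.03759687 -37.19718219 310.81843531] [ 0.72436931  0.6894102  -0.00085312 -0.00139651] [-0.26  0.29  1.48 -0.    1.38 -0.21]
```

View pics/v9.png

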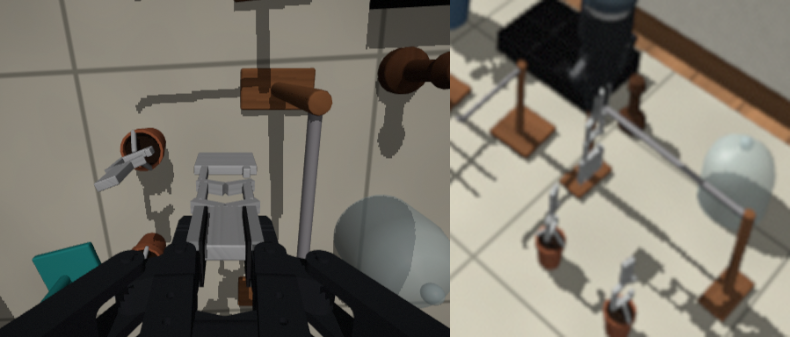

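Run:
```python
from h import *
o=np.load("w9.npy",allow_pickle=True).item();C=cam("wrist",o)
w=cv2.imread("pics/wrist9.png")
# rail centre per row: greyish bluish pixels between brighter floor; print edge columns
g=cv2.cvtColor(w,cv2.COLOR_BGR2HSV)
P=[]
for v in range(140,285,10):
    row=cv2.GaussianBlur(w,(3,3),0)[v].astype(int); sat=row[:,2]-row[:,0]  # floor warm: r>b
    c=[u for u in range(335,375) if sat[u]<8]
    if len(c)>4:
        u=(c[0]+c[-1])/2; X=onz(C,(u,v),170);P.append(X);print(v,c[0],c[-1],X.round(1))
P=np.array(P);k=np.polyfit(P[:,1],P[:,0],1);print(k,np.degrees(np.arctan(k[0])),np.polyval(k,-40),np.polyval(k,-135))
pt=(319*512/450,100*512/450);print("posttop",onz(C,pt,180))
T=cam("top");S=cam("side")
for n,a,b in(("L",(286.5,160.5),(302,192.5)),("R",(385,162.5),(379,246))):print(n,onz(T,a,180).round(1),onz(S,b,180).round(1),tri([ray(T,a),ray(S,b)]).round(1))
```

```text
140 350 365 [630.1   0.8 170. ]
150 349 364 [629.7  -5.5 170. ]
160 348 363 [629.3 -11.9 170. ]
170 348 362 [629.2 -18.4 170. ]
180 347 361 [628.8 -25.1 170. ]
190 346 360 [628.4 -31.8 170. ]
200 345 359 [628.  -38.7 170. ]
210 344 358 [627.6 -45.7 170. ]
220 344 357 [627.5 -52.9 170. ]
230 343 357 [627.4 -60.2 170. ]
240 342 356 [627.  -67.7 170. ]
250 341 355 [626.5 -75.2 170. ]
260 341 354 [626.4 -83.  170. ]
270 340 353 [625.9 -90.9 170. ]
280 339 352 [625.5 -98.9 170. ]
[4.42638209e-02 6.29904114e+02] 2.534475732959056 628.1335607843208 623.9284977980561
posttop [629.74168713  17.77019557 180.        ]
L [627.9  23.4 180. ] [630.7  12.1 180. ] [633.   19.4 172.5]
R [ 618.6 -280.7  180. ] [ 613.6 -286.1  180. ] [ 620.5 -283.5  171.6]
```

```bash
python3 -m pendant '[0,0,0,0,0,2.6,10, 0,0,0,7,-0.3,0,10, 0,0,0,7,-0.3,0,10, 0,0,0,7,-0.3,0,10, 0,0,0,7,-0.3,0,10, 0,0,0,7,-0.3,0,10, 0,0,0,7,-0.3,0,10, 0,0,0,7,-0.3,0,10, 0,0,0,7,-0.3,0,10,0,0,0,7,-0.3,0,10]'
python3 -m pendant '[0,0,0,0,0,0,10, 0,0,0,0,0,0,10, 0,0,0,0,0,0,10, 0,0,0,0,0,0,10, 0,0,0,0,0,0,10, 0,0,0,0,0,0,10, 0,0,0,0,0,0,10, 0,0,0,0,0,0,10, 0,0,0,0,0,0,10,0,0,0,0,0,0,10]'
python3 - <<'E'
from h import *
o=arm.get_obs();C=cam("wrist",o)
w=arm.snapshot("wrist");cv2.imwrite("pics/wrist10.png",w)
s=arm.snapshot("side");cv2.imwrite("pics/side10.png",s);s=s[160:250,280:340]
cv2.imwrite("pics/v10.png",np.hstack([cv2.resize(w,(480,360)),cv2.resize(s,(240,360),interpolation=2)]))
E
```

```text
time: 30.9
position: [629.1, -40.0, 314.8]
tcp_rot: [0.725, 0.689, -0.0, -0.0]
wrist_force: [0.5, 0.4, -0.8]
opening: 18.1
time: 32.15
position: [628.7, -40.0, 314.8]
tcp_rot: [0.725, 0.689, -0.0, -0.0]
wrist_force: [1.2, 0.3, -0.1]
opening: 18.1
```

View pics/v10.png

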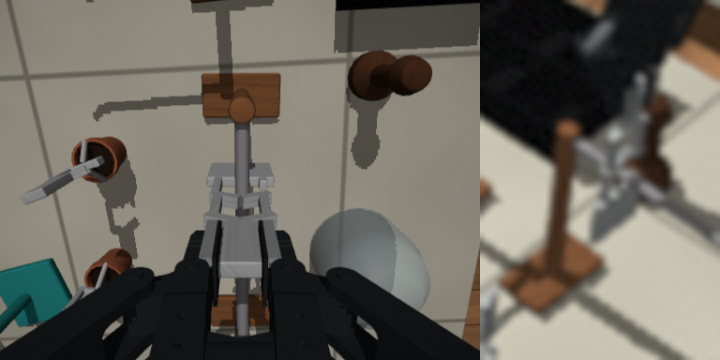

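```bash
python3 -m pendant '[0,0,0,0,0,-4,10, 0,0,0,0,0,-4,10, 0,0,0,0,0,-4,10, 0,0,0,0,0,-2,10, 0,0,0,0,0,0,10, 0,0,0,0,0,0,10, 0,0,0,0,0,0,45, 0,0,0,0,0,0,45, 0,0,0,0,0,0,45,0,0,0,0,0,0,45]'
python3 -m pendant '[0,0,0,0,0,20,60, 0,0,0,0,0,20,60, 0,0,0,0,0,20,60, 0,0,0,-40,0,0,60, 0,0,0,-40,0,0,60, 0,0,0,-40,0,0,60, 0,0,0,-40,-15,0,60, 0,0,0,-40,0,0,60, 0,0,0,-40,0,0,60,0,0,0,0,0,0,60]'
python3 -m pendant '[0,-10,0,0,0,-20,60, 0,-10,0,0,0,0,60, 0,-10,0,0,0,0,60, 0,0,0,0,0,0,60, 0,0,0,0,0,0,60, 0,0,0,0,0,0,60, 0,0,0,0,0,0,60, 0,0,0,0,0,0,60, 0,0,0,0,0,0,60,0,0,0,0,0,0,60]'
python3 - <<'E'
from h import *
o=arm.get_obs();np.save("w11.npy",o,allow_pickle=True)
w=arm.snapshot("wrist");cv2.imwrite("pics/wrist11.png",w)
for n in("top","side"):cv2.imwrite(f"pics/{n}11.png",arm.snapshot(n))
s=cv2.imread("pics/side11.png")[160:320,230:400]
cv2.imwrite("pics/v11.png",np.hstack([cv2.rotate(w,2)[:,:],cv2.resize(s,(288,384),interpolation=2)]))
E
```

```text
time: 33.5
position: [628.7, -40.0, 300.7]
tcp_rot: [0.725, 0.689, -0.0, -0.0]
wrist_force: [-0.0, 0.3, -0.3]
opening: 45.1
time: 34.75
position: [386.7, -54.7, 361.2]
tcp_rot: [0.725, 0.689, 0.0, 0.0]
wrist_force: [0.1, -0.7, -0.6]
opening: 60.0
time: 36.0
position: [388.7, -55.0, 340.8]
tcp_rot: [0.7, 0.666, 0.188, 0.178]
wrist_force: [0.1, 0.8, -0.2]
opening: 60.0Traceback (most recent call last):
  File "<stdin>", line 6, in <module>
    return _nx.concatenate(arrs, 1, dtype=dtype, casting=casting)
           ~~~~~~~~~~~~~~~^^^^^^^^^^^^^^^^^^^^^^^^^^^^^^^^^^^^^^^
ValueError: all the input array dimensions except for the concatenation axis must match exactly, but along dimension 0, the array at index 0 has size 512 and the array at index 1 has size 384
```

Run:
```python
from h import *
w=cv2.imread("pics/wrist11.png");s=cv2.imread("pics/side11.png")[160:320,230:400]
cv2.imwrite("pics/v11.png",np.hstack([w,cv2.resize(s,(288,384),interpolation=2)]))
```

```text
(no output)
```

View pics/v11.png

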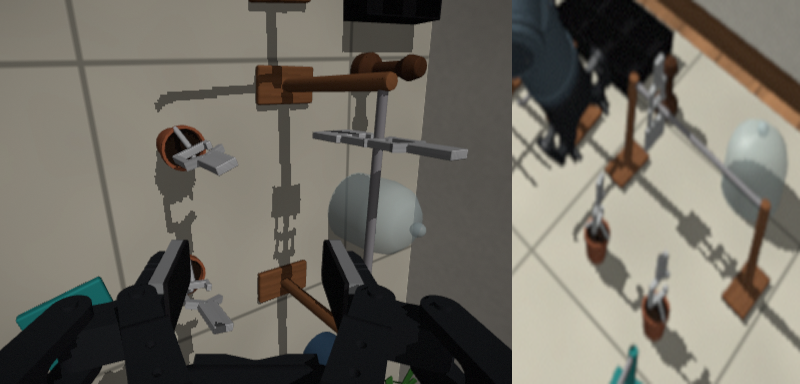

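```bash
python3 -m pendant '[0,10,0,25,0,5,60, 0,10,0,25,-9,5,60, 0,10,0,25,-9,0,60, 0,0,0,25,-9,0,60, 0,0,0,25,-9,0,60, 0,0,0,25,-9,0,60, 0,0,0,0,-10,0,60, 0,0,0,0,0,0,60, 0,0,0,0,0,0,60,0,0,0,0,0,0,60]'
python3 - <<'E'
from h import *
o=arm.get_obs();np.save("w12.npy",o,allow_pickle=True)
w=arm.snapshot("wrist");cv2.imwrite("pics/wrist12.png",w)
C=cam("wrist",o);B=[]
for n,c in(("p1",(464,-36,120)),("p2",(453,-184,120))):
    u,v=proj(C,c).astype(int);print(n,u,v);u=max(60,u);v=min(max(60,v),323);B.append(cv2.resize(w[v-60:v+60,u-60:u+60],(400,400),interpolation=2));print(u-60,v-60)
cv2.imwrite("pics/v12.png",np.hstack(B))
E
```

```text
time: 37.4
position: [538.1, -109.7, 351.2]
tcp_rot: [0.725, 0.689, 0.0, 0.0]
wrist_force: [0.2, 0.8, 0.2]
opening: 60.0
p1 164 89
104 29
p2 172 246
112 186
```

View pics/v12.png

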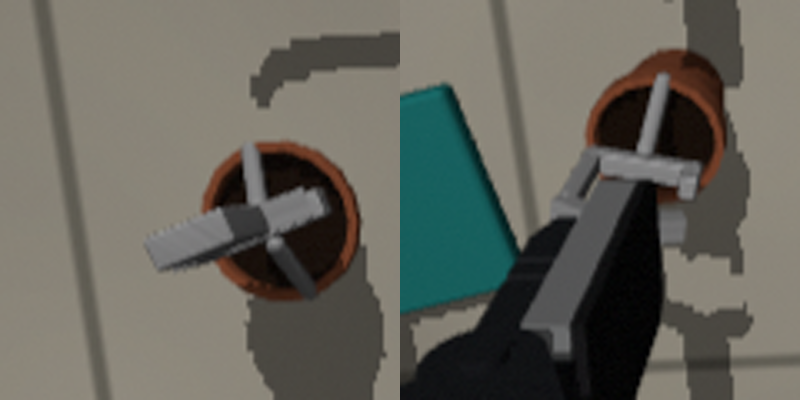

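Run:
```python
from h import *
o=np.load("w12.npy",allow_pickle=True).item();C=cam("wrist",o)
f=lambda a,b,off:(off[0]+a*0.3,off[1]+b*0.3)
p1=(104,29);p2=(112,186)
a=onz(C,f(147,250,p1),155.6);b=onz(C,f(225,222,p1),155.6);print("tab1 top corners",a.round(1),b.round(1))
e=onz(C,f(325,195,p1),80);print("lip end1 @z80",e.round(1)); 
rim=onz(C,f(281,220,p1),48);print("rim1 centre",rim.round(1),"foot cross-check")
l=onz(C,f(600,160,(p2[0]-120,p2[1])),78);r=onz(C,f(695,180,(p2[0]-120,p2[1])),78);print("C bottom p2",l.round(1),r.round(1),np.degrees(np.arctan2(*(r-l)[1::-1])))
rim=onz(C,f(656,130,(p2[0]-120,p2[1])),48);print("rim2",rim.round(1))
# white(low-sat bright) contours in w12 for pot2/pot1
T=cam("top");t=cv2.imread("pics/top11.png")
for n,c in(("p1",(463,-36,48)),("p2",(453,-185,48))):
    u,v=proj(T,c);h=cv2.cvtColor(t,cv2.COLOR_BGR2HSV).astype(int)
    v0,u0=int(v)-18,int(u)-18;s=h[v0:v0+36,u0:u0+36];m=((s[...,0]<14)&(s[...,1]>110)).astype(np.uint8)
    ys,xs=np.nonzero(m);(cx,cy),r=cv2.minEnclosingCircle(np.c_[xs,ys].astype(np.float32))
    print(n,len(xs),r,onz(T,(u0+cx,v0+cy),44).round(1))
```

```text
tab1 top corners [459.4 -45.9 155.6] [478.  -40.7 155.6]
lip end1 @z80 [489.6 -36.5  80. ]
rim1 centre [470.  -43.6  48. ] foot cross-check
C bottom p2 [ 441.3 -189.9   78. ] [ 472.1 -198.8   78. ] -16.11641103796266
rim2 [ 454.  -192.8   48. ]
p1 2 4.031229019165039 [466.3 -31.9  44. ]
p2 9 2.8285269737243652 [ 443.2 -179.3   44. ]
```

```bash
python3 -m pendant '[-10,0,0,-17,39,0,60, -10,0,0,-17,39,0,60, -10,0,0,-17,39,0,60, 0,0,0,-17,39,0,60, 0,0,0,0,0,-45,60, 0,0,0,0,0,-46,60, 0,0,0,0,0,0,60, 0,0,0,0,0,0,60, 0,0,0,0,0,0,60,0,0,0,0,0,0,60]'
cat > rect.py <<'E'
from h import *
def rect(w,C,ax,yaw,step=3):
    ex=np.array([np.cos(yaw),np.sin(yaw),0]);g=w.astype(int)
    for z in range(162,42,-4):
        s=""
        for x in np.arange(-33,34,2):
            u,v=proj(C,np.array([ax[0],ax[1],0])+ex*x+[0,0,z]); 
            if not(0<=u<511 and 0<=v<383): s+="?";continue
            b,gg,r=g[int(round(v)),int(round(u))]; s+="#" if abs(r-b)<12 and r>60 else("o" if r-b>45 else ".")
        print(z,s)
E
python3 - <<'E'
from rect import *
o=arm.get_obs();np.save("w13.npy",o,allow_pickle=True)
w=arm.snapshot("wrist");cv2.imwrite("pics/wrist13.png",w)
C=cam("wrist",o);print(proj(C,(470,-43,105)),proj(C,(454,-192,105)))
rect(w,C,(470,-43),np.radians(15.6))
E
```

```text
time: 38.7
position: [471.3, 45.9, 261.3]
tcp_rot: [0.7, 0.665, -0.177, 0.188]
wrist_force: [1.1, -0.8, -0.2]
opening: 59.7
[253.36724143 183.88840788] [245.5051118 278.1614456]
162 .......########..###########......
158 .......##....####.##########......
154 ######.....##########.######......
150 ######.....#####.####.######....##
146 #####......##########.#######..###
142 #####......##########.############
138 ..####.....#######################
134 .##.#......#######################
130 #######....####################...
126 #######....#############.#..###...
122 #######....###########.....##.....
118 ########...###########............
114 ###..###################..........
110 ......#####################.......
106 ......#####################.......
102 ......####.###############........
98 ......########.....####.#.........
94 ......#######.....................
90 ......#######.....................
86 ......#######.....................
82 ......#######....##...#####.......
78 ......##########.##.#.#####.......
74 ......#####################.......
70 ......####################........
66 ......####################oo......
62 ........oooo..###..#######oo......
58 .......ooo....###..........oo.....
54 .....ooo.....###...........oo.....
50 ....ooo......###...........oo.....
46 ...ooo.......###...........oo.....
```

```bash
python3 - <<'E'
from rect import *
o=np.load("w13.npy",allow_pickle=True).item();rect(cv2.imread("pics/wrist13.png"),cam("wrist",o),(454,-192),np.radians(-16))
E
python3 -m pendant '[10,0,0,0,-20,5,60, 10,0,0,0,-20,0,60, 10,0,0,-1,-20,0,60, 0,0,9,-1,-20,0,60, 0,0,9,0,-9,0,60, 0,0,0,0,0,0,60, 0,0,0,0,0,0,60, 0,0,0,0,0,0,60, 0,0,0,0,0,0,60,0,0,0,0,0,0,60]'
python3 - <<'E'
from rect import *
o=arm.get_obs();w=arm.snapshot("wrist");cv2.imwrite("pics/wrist14.png",w);C=cam("wrist",o);R=Ro.from_quat(o["tcp_rot"]).as_matrix();print(o["position"],np.degrees(np.arctan2(R[1,1],R[0,1])),o["q"].round(2))
# horizontal slice at tab top z=155.6
g=w.astype(int)
for y in range(-70,-15,3):
    s=""
    for x in range(440,500,2):
        u,v=proj(C,(x,y,155.6));
        if not(0<=u<511 and 0<=v<383): s+="?";continue
        b,_,r=g[int(round(v)),int(round(u))];s+="#" if abs(r-b)<12 and r>60 else("o" if r-b>45 else ".")
    print(y,s)
E
```

```text
162 ..................................
158 ...........####.#####.............
154 ...........######.####............
150 ...........######.####............
146 ...........######.####............
142 ...........######.####............
138 ...........###########............
134 ...........###########............
130 ...........###########............
126 #..#.......###########............
122 ...######..###########............
118 ..#########.##########............
114 .###########..##.###..##..........
110 .....###################..#.......
106 ......#####################.......
102 ......####.#####################..
98 ......####.......#################
94 ......####......##################
90 ......####.....###################
86 ......####....####################
82 ......####..#.#########.##########
78 ......##########........###.######
74 ......#################.####......
70 #......###########################
66 #####..#.......###....############
62 #####...........##.......#########
58 ####..........#######......#######
54 ####..........#############.######
50 ####.........####
[... 242 characters left out ...]
0.33  0.15  1.78 -0.    1.22 -0.59]
-70 ......#######.................
-67 .....#########................
-64 .....####.#####...............
-61 .....##.....###...............
-58 .....##.......#...............
-55 .....##.......................
-52 .....##.......................
-49 .....####.#####...............
-46 .....#############............
-43 .....####.##########..........
-40 ....################..........
-37 ....###############...........
-34 ...################...........
-31 ...###############............
-28 ....################..........
-25 ....#####...#########.........
-22 ....o#########..#####.........
-19 ....o...########.##...........
-16 ..........##.#####............
```

```bash
python3 -m pendant '[0,0,0,0,-1,-20,60, 0,0,0,0,0,-20,60, 0,0,0,0,0,-15,60, 0,0,0,0,0,-12.5,60, 0,0,0,0,0,0,60, 0,0,0,0,0,0,10, 0,0,0,0,0,0,10, 0,0,0,0,0,0,10, 0,0,0,0,0,0,10,0,0,0,0,0,0,10]' 60
python3 -c "
from h import *
o=arm.get_obs();print(o['position'])"
python3 -m pendant '[0,0,0,0,0,10,10, 0,0,0,0,0,20,10, 0,0,0,0,0,30,10, 0,0,0,0,0,30,10, 0,0,0,0,0,0,10, 0,0,-9,0,0,0,10, 0,0,-8.6,0,0,0,10, 0,0,0,0,0,0,10, 0,0,0,0,0,0,10,0,0,0,0,0,0,10]'
python3 -c "
from h import *
o=arm.get_obs();R=Ro.from_quat(o['tcp_rot']).as_matrix();print(o['position'],np.degrees(np.arctan2(R[1,1],R[0,1])))
cv2.imwrite('pics/side14.png',arm.snapshot('side'));cv2.imwrite('pics/top14.png',arm.snapshot('top'))"
```

```text
time: 41.3
position: [469.3, -44.2, 198.1]
tcp_rot: [0.608, 0.794, 0.0, 0.001]
wrist_force: [0.2, 0.0, 6.3]
opening: 18.5
[469.30125072 -44.22034307 198.14669947]
time: 42.55
position: [468.5, -44.0, 287.0]
tcp_rot: [0.722, 0.692, -0.0, -0.0]
wrist_force: [-0.0, 0.8, -1.4]
opening: 18.8
[468.54245608 -43.95429235 286.9933621 ] -2.3997857866100287
```

```bash
python3 -m pendant '[0,0,0,24,-17,0,10, 0,0,0,24,-17,-5,10, 0,0,0,24,-17,-4.5,10, 0,0,0,24,-17,0,10, 0,0,0,0,0,0,10, 0,0,0,0,0,0,10, 0,0,0,0,0,0,10, 0,0,0,0,0,0,10, 0,0,0,0,0,0,10,0,0,0,0,0,0,10]'
python3 - <<'E'
from h import *
o=arm.get_obs();C=cam("wrist",o);print(o["position"])
w=arm.snapshot("wrist");cv2.imwrite("pics/wrist15.png",w);P=[]
for v in range(120,330,10):
    row=cv2.GaussianBlur(w,(3,3),0)[v].astype(int); sat=row[:,2]-row[:,0]
    c=[u for u in range(330,400) if sat[u]<8]
    if 8<len(c)<22:
        X=onz(C,((c[0]+c[-1])/2,v),170);P.append(X);print(v,len(c),X.round(1))
# aluminium in hand: horizontal slice ASCII at C-bottom lip height
R=Ro.from_quat(o["tcp_rot"]).as_matrix();g=w.astype(int);p=o["position"]
for y in range(-24,25,4):
    s=""
    for x in range(-34,35,2):
        q=p+R[:,1]*x;q=np.array([q[0],q[1]+y,p[2]-93.6-28]);u,v=proj(C,q)
        if not(0<=u<511 and 0<=v<383): s+="?";continue
        b,_,r=g[int(round(v)),int(round(u))];s+="#" if abs(r-b)<12 and r>60 else("o" if r-b>45 else ".")
    print(y,s)
E
```

```text
time: 43.9
position: [564.6, -111.9, 278.0]
tcp_rot: [0.722, 0.692, 0.0, 0.0]
wrist_force: [0.6, 0.1, -0.7]
opening: 18.5
[ 564.57739979 -111.87349467  277.96154139]
120 20 [629.6 -57.8 170. ]
130 19 [629.1 -62.9 170. ]
140 19 [628.9 -68.2 170. ]
150 19 [628.7 -73.5 170. ]
160 19 [628.5 -78.9 170. ]
170 19 [628.3 -84.4 170. ]
180 19 [628.1 -90.1 170. ]
190 18 [627.6 -95.8 170. ]
200 18 [ 627.3 -101.6  170. ]
210 19 [ 633.8 -107.8  170. ]
220 21 [ 633.9 -113.9  170. ]
250 17 [ 625.8 -132.5  170. ]
260 17 [ 625.5 -139.   170. ]
270 17 [ 625.3 -145.7  170. ]
280 17 [ 625.  -152.5  170. ]
-24 .....###...############..####......
-20 .....####..############..####..####
-16 .....####..############..#####.####
-12 .....###########################...
-8 ......####............########.##..
-4 ......###.......###............##..
0 .......###.#################..#####
4 .......o###################o.######
8 .......o........###.#######o..#####
12 .......oo.......###........o..#####
16 .......oo.......###........o..#####
20 ........oo......###.......oo..#####
24 ..........oo....###......o.....####
```

```bash
python3 -m pendant '[0,0,0,6.8,-0.3,0,10, 0,0,0,6.8,-0.3,0,10, 0,0,0,6.8,-0.3,0,10, 0,0,0,6.8,-0.3,0,10, 0,0,0,6.8,-0.3,0,10, 0,0,0,6.8,-0.3,0,10, 0,0,0,6.8,-0.3,0,10, 0,0,0,6.8,-0.3,0,10, 0,0,0,6.8,-0.3,0,10,0,0,0,0,0,0,10]'
python3 -m pendant '[0,0,0,0,0,0,10, 0,0,0,0,0,-4,10, 0,0,0,0,0,-4,10, 0,0,0,0,0,-3,10, 0,0,0,0,0,-2,10, 0,0,0,0,0,0,10, 0,0,0,0,0,0,10, 0,0,0,0,0,0,10, 0,0,0,0,0,0,10,0,0,0,0,0,0,10]'
python3 - <<'E'
from h import *
o=arm.get_obs();print(o["position"],o["wrist_force"])
for n in("side","top","wrist"):cv2.imwrite(f"pics/{n}16.png",arm.snapshot(n))
E
```

```text
time: 45.2
position: [626.3, -114.7, 277.7]
tcp_rot: [0.722, 0.692, 0.0, 0.0]
wrist_force: [-0.2, -0.5, -1.4]
opening: 19.0
time: 46.45
position: [625.9, -114.8, 264.9]
tcp_rot: [0.722, 0.692, 0.0, 0.0]
wrist_force: [-0.7, -0.4, -1.3]
opening: 18.7
[ 625.89391167 -114.75210573  264.9176309 ] [-0.67226761 -0.37146048 -1.27614783]
```

```bash
python3 -m pendant '[0,0,0,0,0,-1,10, 0,0,0,0,0,-1,10, 0,0,0,0,0,0,10, 0,0,0,0,0,0,10, 0,0,0,0,0,0,10, 0,0,0,0,0,0,10, 0,0,0,0,0,0,10, 0,0,0,0,0,0,10, 0,0,0,0,0,0,10,0,0,0,0,0,0,10]'
```

```text
time: 47.85
position: [626.1, -114.8, 263.6]
tcp_rot: [0.722, 0.692, 0.0, 0.001]
wrist_force: [-1.1, 1.4, 5.3]
opening: 18.7
```

```bash
python3 -m pendant '[0,0,0,0,0,0.5,10, 0,0,0,0,0,0,45, 0,0,0,0,0,0,45, 0,0,0,0,0,0,45, 0,0,0,0,0,0,45, 0,0,0,0,0,15,45, 0,0,0,0,0,15,45, 0,0,0,0,0,15,60, 0,0,0,0,0,15,60,0,0,0,0,0,0,60]'
python3 -m pendant '[0,0,-7,-35,-15,0,60, 0,0,-6.6,-35,-15,0,60, 0,0,0,-35,-15,0,60, 0,0,0,-35,-15,-20,60, 0,0,0,-33,-17,-20,60, 0,0,0,0,0,-20,60, 0,0,0,0,0,0,60, 0,0,0,0,0,0,60, 0,0,0,0,0,0,60,0,0,0,0,0,0,60]'
cat > sl.py <<'E'
from h import *
def sl(w,C,cx,cy,z,dy=2,ry=27):
    g=w.astype(int)
    for y in range(cy-ry,cy+ry,dy):
        s=""
        for x in range(cx-30,cx+30,2):
            u,v=proj(C,(x,y,z))
            if not(0<=u<511 and 0<=v<383): s+="?";continue
            b,_,r=g[int(round(v)),int(round(u))];s+="#" if abs(r-b)<12 and r>60 else("o" if r-b>45 else ".")
        print(y,s)
E
python3 - <<'E'
from sl import *
o=arm.get_obs();w=arm.snapshot("wrist");cv2.imwrite("pics/wrist17.png",w);R=Ro.from_quat(o["tcp_rot"]).as_matrix();print(o["position"],np.degrees(np.arctan2(R[1,1],R[0,1])))
sl(w,cam("wrist",o),453,-192,155.6)
E
```

```text
time: 49.1
position: [626.5, -114.9, 325.5]
tcp_rot: [0.722, 0.692, 0.001, 0.002]
wrist_force: [-0.3, -0.3, -0.9]
opening: 59.7
time: 50.35
position: [453.4, -191.7, 263.9]
tcp_rot: [0.799, 0.601, 0.0, 0.0]
wrist_force: [0.1, -1.0, -0.1]
opening: 60.1
[ 453.35030856 -191.66323636  263.87096278] -16.05639955948062
-219 .................#########....
-217 ................##########....
-215 ...............#####..###.....
-213 ...............####......#....
-211 ..#............##.............
-209 ...............##.............
-207 #..............##.............
-205 ###............##.............
-203 .#.............##.......#.....
-201 .#.............#####....##....
-199 ...........##########.####....
-197 ..........################....
-195 ..........###############.....
-193 ..#........##############.....
-191 #..........###############....
-189 ...........################...
-187 ............###############...
-185 ............###############...
-183 .............##############...
-181 ...........################...
-179 .........##################...
-177 .........########......##.#...
-175 ..........#####...#.######....
-173 ...........##...##########....
-171 ...........###############o...
-169 ............#########.....o...
-167 ............#####.##......o...
```

```bash
python3 -m pendant '[0,0,0,0,-2.5,-20,60, 0,0,0,0,0,-20,60, 0,0,0,0,0,-15,60, 0,0,0,0,0,-11.5,60, 0,0,0,0,0,0,60, 0,0,0,0,0,0,10, 0,0,0,0,0,0,10, 0,0,0,0,0,0,10, 0,0,0,0,0,0,10,0,0,0,0,0,0,10]' 60
python3 -m pendant '[0,0,0,0,0,10,10, 0,0,0,0,0,20,10, 0,0,0,0,0,30,10, 0,0,0,0,0,30,10, 0,0,0,0,0,0,10, 0,0,7,0,0,0,10, 0,0,6.6,0,0,0,10, 0,0,0,0,0,0,10, 0,0,0,0,0,0,10,0,0,0,0,0,0,10]'
python3 -m pendant '[0,0,0,24,-2,0,10, 0,0,0,24,-2,0,10, 0,0,0,24,-2,-5,10, 0,0,0,24,-2,-4,10, 0,0,0,12,0,0,10, 0,0,0,0,0,0,10, 0,0,0,0,0,0,10, 0,0,0,0,0,0,10, 0,0,0,0,0,0,10,0,0,0,0,0,0,10]'
python3 - <<'E'
from h import *
o=arm.get_obs();C=cam("wrist",o);R=Ro.from_quat(o["tcp_rot"]).as_matrix();print(o["position"],np.degrees(np.arctan2(R[1,1],R[0,1])))
w=arm.snapshot("wrist");cv2.imwrite("pics/wrist18.png",w);g=w.astype(int);p=o["position"]
for y in range(-24,25,4):
    s=""
    for x in range(-34,35,2):
        q=p+R[:,1]*x;q=np.array([q[0],q[1]+y,p[2]-93.6-28]);u,v=proj(C,q)
        if not(0<=u<511 and 0<=v<383): s+="?";continue
        b,_,r=g[int(round(v)),int(round(u))];s+="#" if abs(r-b)<12 and r>60 else("o" if r-b>45 else ".")
    print(y,s)
E
```

```text
time: 51.65
position: [453.4, -194.6, 197.6]
tcp_rot: [0.799, 0.601, 0.0, 0.001]
wrist_force: [-0.3, -0.0, 5.2]
opening: 18.8
time: 52.9
position: [452.8, -194.1, 286.5]
tcp_rot: [0.723, 0.691, -0.0, -0.0]
wrist_force: [0.9, 0.2, -2.2]
opening: 18.9
time: 54.15
position: [560.7, -202.3, 278.1]
tcp_rot: [0.722, 0.691, 0.0, 0.0]
wrist_force: [-0.9, -0.5, -0.5]
opening: 19.1
[ 560.70186744 -202.26833328  278.07303097] -2.506281207582422
-24 .....###...############..####......
-20 .....####..############..#####oo...
-16 ....#####..#############.#####ooo..
-12 .....######..........#########oo...
-8 ......###...............ooooooooo..
-4 .......###.########....o.##.ooo....
0 .......###.################.ooo..o.
4 .......o###################o...##.#
8 .......o........###........o...##.#
12 .......oo.......###........o...####
16 ........o.......###.......oo...####
20 .........oo.....###......oo....####
24 ..........ooo...###....ooo....#####
```

```bash
python3 -m pendant '[0,0,0,6.8,-0.3,0,10, 0,0,0,6.8,-0.3,0,10, 0,0,0,6.8,-0.3,0,10, 0,0,0,6.8,-0.3,0,10, 0,0,0,6.8,-0.3,0,10, 0,0,0,6.8,-0.3,0,10, 0,0,0,6.8,-0.3,0,10, 0,0,0,6.8,-0.3,0,10, 0,0,0,6.8,-0.3,0,10,0,0,0,0,0,0,10]'
python3 -m pendant '[0,0,0,0,0,0,10, 0,0,0,0,0,-4,10, 0,0,0,0,0,-4,10, 0,0,0,0,0,-3,10, 0,0,0,0,0,-2,10, 0,0,0,0,0,-1,10, 0,0,0,0,0,-1,10, 0,0,0,0,0,0,10, 0,0,0,0,0,0,10,0,0,0,0,0,0,10]'
```

```text
time: 55.45
position: [622.5, -204.9, 277.7]
tcp_rot: [0.722, 0.692, 0.0, 0.0]
wrist_force: [0.7, -1.4, -1.1]
opening: 18.7
time: 56.7
position: [622.2, -205.0, 263.1]
tcp_rot: [0.722, 0.692, 0.0, 0.0]
wrist_force: [-0.0, 0.2, 1.5]
opening: 19.1
```

```bash
python3 -m pendant '[0,0,0,0,0,0,45, 0,0,0,0,0,0,45, 0,0,0,0,0,0,45, 0,0,0,0,0,0,45, 0,0,0,0,0,15,45, 0,0,0,0,0,15,45, 0,0,0,0,0,20,45, 0,0,0,0,0,20,45, 0,0,0,-40,0,10,45,0,0,0,-40,0,10,60]'
python3 -m pendant '[0,-10,0,-40,0,10,60, 0,-10,0,-40,0,0,60, 0,-10,0,-40,0,0,60, 0,0,0,-40,0,0,60, 0,0,0,0,0,0,60, 0,0,0,0,0,0,60, 0,0,0,0,0,0,60, 0,0,0,0,0,0,60, 0,0,0,0,0,0,60,0,0,0,0,0,0,60]'
python3 - <<'E'
from h import *
for n in("side","top","wrist"):cv2.imwrite(f"pics/{n}19.png",arm.snapshot(n))
w=cv2.imread("pics/wrist19.png");s=cv2.imread("pics/side19.png");t=cv2.imread("pics/top19.png")
a=cv2.resize(s[150:300,200:400],(400,300),interpolation=2);b=cv2.resize(t[140:240,175:400],(400,300),interpolation=2)
cv2.imwrite("pics/v19.png",np.vstack([cv2.resize(np.hstack([w[:,150:],np.zeros((384,0,3),np.uint8)]),(400,424))[:300] if 0 else np.hstack([cv2.resize(w,(400,300)),a]),np.hstack([b,cv2.resize(s[160:215,150:245],(400,300),interpolation=2)])]))
E
```

```text
time: 57.95
position: [541.5, -204.9, 354.6]
tcp_rot: [0.722, 0.692, 0.0, 0.001]
wrist_force: [-0.3, -0.5, 0.2]
opening: 60.0
time: 59.2
position: [382.3, -204.8, 362.7]
tcp_rot: [0.698, 0.668, 0.187, 0.179]
wrist_force: [-0.6, -0.8, 0.1]
opening: 60.2
```

View pics/v19.png

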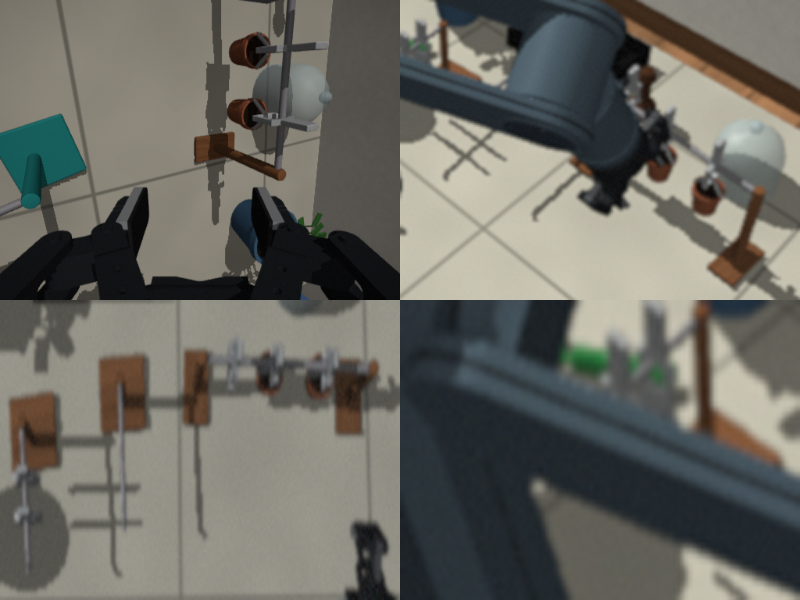

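```bash
python3 -c "
from rig import arm
print(arm.hand_in())"
```

```text
the job is handed in; nothing more can be done
None
```

I moved the two round tags to the spare hook, hung by their eyes. The label and both pots (only two of each were there) now hang on the rail by their C's. I handed the job in at about 59 s.

- **Last check:** the last wrist and top pictures show both pots on the rail with clear space between them. The top picture also shows the label on the rail, both tags on the spare hook, the crowded hook empty and the gripper well clear. When lowering each pot I felt the rail take its weight.
- **Knocked pot:** both pots were where I had measured them when I picked them up, so neither looked knocked aside.
- **Limits of the checks:** the arm blocked part of the last side picture, so the tags were confirmed only from the top and from earlier wrist pictures. No check failed. Two rail measurements differed by about 1.5 mm, well inside the 8 mm allowed. I avoided the trowel, tamper and dome and saw no sign they had moved, but I did not measure their positions at the end.

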